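Put the brush cap back on the oil bottle until it clicks

TASK

The basting brush that belongs to the open stoneware oil bottle is draining in the little drip cup. Lift it out by its knob, dip the brush down through the mouth of the open bottle, and press its cap straight down until it clicks past the collar and sits fully home, with the bottle standing upright. Keep pressing down firmly after the click and finish like that, hand still on the cap and pushing; leave the drip cup, the closed bottle and the other things standing where they are.

Things in the scene. Friction and masses are not known exactly. Their poses are not given: they have to be found in the camera images.
- brush_cap: Loose black cap with a basting brush under it, one rigid piece, 60 g. Origin: centre of its inner face, which seats on the bottle's mouth; z up along brush and knob. Cap top 52 mm across, upper side at z = +3 mm; ribbed skirt 52 mm across down to z = -15.5 mm with a 41 mm snap bead inside it. At the start it hangs upright in the drip cup, skirt on the cup's rim.
- knob_top (a point): Top centre of the round upright wooden knob on brush_cap, 33 mm above its origin. The knob is 32 mm across, straight-sided from z = +3 mm (the flat cap top, on which fingertips can rest and push) to +30 mm.
- brush_tip (a point): Lower end of the silicone brush, on brush_cap's axis, 75 mm below its origin. The brush is 18 mm across, its rod 8 mm. Above the rod, in the cap, a tapered plug (11 mm wide at 21 mm below the origin, 23 mm from 9 mm below up) centres the cap in the bottle's mouth.
- oil_bottle_open: The open bottle: white stoneware pot, 72 mm across, loose, hollow (inner floor at 6 mm), 0.5 kg, with a black collar and spout tube, 104 mm tall. Origin: centre of its underside. Six springy tongues with a bead ring the tube: pushing the cap on takes 6 to 9 N, most at 6 to 7 mm above its seat, then it clicks, the force falls away and the cap is drawn down to a hard stop.
- bottle_mouth (a point): Centre of the open bottle's mouth, at the top of the spout tube, 104 mm above the bottle's underside; the opening is 26 mm across. With the cap fully home, brush_cap's origin lies at this point.
- drip_cup: Small white stoneware cup, 78 mm tall, 50 mm across at the rim, 59 mm at the foot, opening 42 mm, loose. Origin: centre of its underside. The cap rests on its rim, the brush hanging inside.
- oil_bottle_closed: The second bottle, the same shape, already closed with the same cap and knob, 137 mm tall over all, 72 mm across, loose. Origin: centre of its underside. To be left alone.
- bowl_orange: Bystander: small round red bowl, 115 mm across, 54 mm high. Origin: centre of its underside.
- dark_tin: Bystander: closed food tin, 58 mm across, 72 mm high. Origin: centre of its underside.
- salt_shaker: Bystander: salt shaker, 44 mm across, 90 mm high. Origin: centre of its underside.
- wooden_spoon: Bystander: wooden spoon, 340 mm long, lying flat near the front edge of the table. Origin: centre of its underside.

How it is judged:
By the outcome, as a careful person would: the job done as asked, in the order asked, and still so for the second after the job is handed in, while the arm keeps its last pose, push and grip.
It also fails if it takes over 51 s, if anything falls off the work surface, if the arm or the gripper's body presses on something with over 40 N, if the wrist force passes 120 N, or if a joint passes its speed limit or range.

ROBOT

A 6-joint arm with a two-finger parallel gripper is mounted at the origin on a cart in front of the work surface, level with it; the furniture and walls round the work are solid. World frame = base frame: x ahead of the robot, y to its left, z up, the work surface at z = 0. Lengths are in m, angles in rad, forces in N, time in s.
With the tool pointing down it reaches from about 0.35 to 0.775 m from the base axis. Payload 7.3 kg.
Tool frame: the origin (TCP) lies between the finger pads; the fingertips stand 17 mm ahead of it and the grasp point (between the pads) lies 2 mm behind it (bot.tip_extent is the z of the fingertips in the tool frame, in m); z points along the fingers, y is the line along which they close (so a half turn about z gives the same grasp; the last joint's range is limited). The gripper opens to 92 mm and grips with 3 to 60 N. Pads are 19 mm wide; open, the fingers measure 130 mm over their backs; the gripper's body (75 mm by 190 mm) begins 47 mm behind the grasp point.
Start: joints at [-1.465, 0.342, 1.524, -0, 1.275, -0.146], TCP at [0.131, -0.508, 0.244] pointing down, gripper open.
Joint ranges: [-2.53, 2.53], [-0.77, 2.02], [0.04, 2.7], [-1, 4.14], [0.28, 2.66], [-3.11, 3.11]. Speed limits (rad/s): [2.57, 2.57, 3.14, 3.14, 3.14, 3.14].

INTERFACE

Orientations are given as a unit quaternion [w, x, y, z].
In Python, from rig import bot gives the robot as it stands.
- The arm moves only by the tool shift_gripper, called as a command line: name --argument value ..., lists and objects as JSON in quotes. Schema: {"type":"object","properties":{"steps":{"type":"array","items":{"type":"object","properties":{"dx":{"type":"number"},"dy":{"type":"number"},"dz":{"type":"number"},"wx":{"type":"number"},"wy":{"type":"number"},"wz":{"type":"number"},"finger_gap":{"type":"number"}},"additionalProperties":false,"required":["finger_gap"]},"minItems":1,"maxItems":20},"grip_force":{"type":"number"},"only":{"type":"string"},"quiet":{"type":"boolean"},"lines":{"type":"string"}},"required":["steps"],"additionalProperties":false}. steps is a list of rows, 1 to 20 of them, each an object with the fields dx, dy, dz (the shift in shares of the most that a row can go, 1 being 50 mm), wx, wy, wz (a rotation vector in normalised numbers (1 is 2 pi rad)), finger_gap (the opening from 0.0 (shut) to 1.0 (fully open)); a field left out counts as zero (the opening has to be given); each row shifts and turns the commanded pose from where the row before left it, along the tool's axes as they then stand; what a row does not reach is not made up. A row lasts 1/10 s, in which the tool goes at most 0.05 m and 0.15 rad, less where a joint would pass 70% of its speed; a pose out of reach is approached as far as the arm can. The fingers move at their own pace and stop on an object; grip_force is the grip in N (left out, the last holds). Time passes only in rows, so rows that do not move let the fingers close. The tool returns the time, the measured TCP pose, the force, the opening and the grip force at its end. only (a regular expression) keeps the lines of the reply that match it, lines (a string "A,B") keeps lines A to B, and quiet returns only ok. Shift and turn numbers lie between -1 and 1, and a call with a number outside is refused. Input that does not fit is refused with a message, and nothing moves.
- bot.observe(): the state, without advancing time (a new reading comes with each control period).
- bot.capture(name): name is "side" or "top" or "wrist"; returns the picture (400x640x3 uint8, blue, green, red); there is no depth.
- bot.calibration(name): a dict with "mtx" (3x3 intrinsics, pixels), "world_from_camera" (4x4, takes a point from camera to world coordinates); the wrist camera has in their place "T_tool_cam" (4x4, takes a point from camera to tool coordinates, whose origin is the TCP and whose axes are the flange's). Camera axes: x right, y down, z forward; pixel columns grow to the right and rows downward; lengths in m; the calibration is good to about 2 mm. A picture is of the moment at which its call begins: read the wrist's pose just before it. calibration takes no time and is no camera call.
- bot.finish_job(): hands the job in; it is judged then, once.
The state is a dict: "t": time; "qpos": joint angles; "joint_velocities": joint speeds; "effort": joint torques, N m; "position": TCP position; "tcp_rot": TCP orientation; "wrist_force": force on the tool from outside, world axes, zero at the start; "torque": the same for the moment, N m; "grip_width": opening from 0.0 (shut) to 1.0 (fully open); "finger_force": force on a finger pad.
Only numpy, scipy, OpenCV 4.12 (cv2) and the standard library are available. Lean on these libraries where they do the work, as an engineer would, in place of code of your own. Each camera call takes 0.05 s, during which the arm holds its last target. There are 200 camera calls.

## Working session

There is one attempt and no reset: what is moved stays moved. The work goes in short steps, Python scripts to look and compute and a tool call to move; the robot and the scene stay as the last step left them, time stands still between calls to the robot, and variables do not carry over. Pictures are saved under pics/ and viewed, at most 10 in all, crops included, and the job is handed in when it is done.

```bash
mkdir -p pics; ls; python3 - <<'E'
from rig import bot
import cv2,numpy as np
for n in("side","top"):
    cv2.imwrite(f"pics/{n}0.png",bot.capture(n)); c=bot.calibration(n); print(n,c["mtx"].tolist(),np.round(c["world_from_camera"],4).tolist())
print(np.round(bot.calibration("wrist")["T_tool_cam"],4).tolist(), bot.calibration("wrist")["mtx"].tolist())
print(bot.observe(),bot.tip_extent)
E
```

```text
pics
rig.py
side [[367.2670543829134, 0.0, 317.34568800571776], [0.0, 367.2670543829134, 196.43256913808054], [0.0, 0.0, 1.0]] [[0.9328, -0.2482, 0.2614, 0.287], [-0.3604, -0.624, 0.6934, -0.5519], [-0.009, -0.7409, -0.6715, 0.6867], [0.0, 0.0, 0.0, 1.0]]
top [[394.6014504908942, 0.0, 324.3880778800975], [0.0, 394.6014504908942, 201.90564137477273], [0.0, 0.0, 1.0]] [[0.0017, -0.9859, 0.1672, 0.3672], [-0.9999, 0.0003, 0.0117, 0.0356], [-0.0116, -0.1672, -0.9859, 0.9255], [0.0, 0.0, 0.0, 1.0]]
[[-0.0001, -0.9613, -0.2756, 0.0738], [1.0, -0.0004, 0.0007, -0.0008], [-0.0008, -0.2756, 0.9613, -0.1413], [0.0, 0.0, 0.0, 1.0]] [[303.3889784669631, 0.0, 321.30773569914334], [0.0, 303.3889784669631, 199.10934071048393], [0.0, 0.0, 1.0]]
{'t': 0.1, 'qpos': array([-1.46495710e+00,  3.42655275e-01,  1.52492553e+00,  3.97593764e-05,
        1.27536451e+00, -1.45987289e-01]), 'joint_velocities': array([ 8.25164785e-04, -9.72750364e-04, -1.83500867e-03,  9.59164592e-05,
       -1.21428598e-04,  7.99776711e-04]), 'effort': array([ 1.43660036e-03, -4.32005811e+01, -2.44693959e+01,  7.19862012e-02,
        5.25501603e-02, -5.29328952e-05]), 'position': array([ 0.13081999, -0.50809941,  0.24311187]), 'tcp_rot': array([-6.75808770e-04,  9.92083895e-01,  1.25575028e-01,  3.25863736e-05]), 'wrist_force': array([-0.71205272,  0.21093134,  0.15478902]), 'torque': array([ 0.03112434,  0.01007826, -0.01863439]), 'finger_force': 0.0, 'grip_width': 0.9989265259356683} 0.017
```

View pics/side0.png

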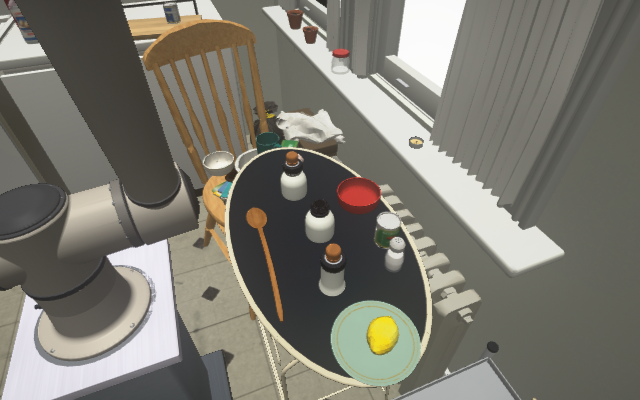

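View pics/top0.png

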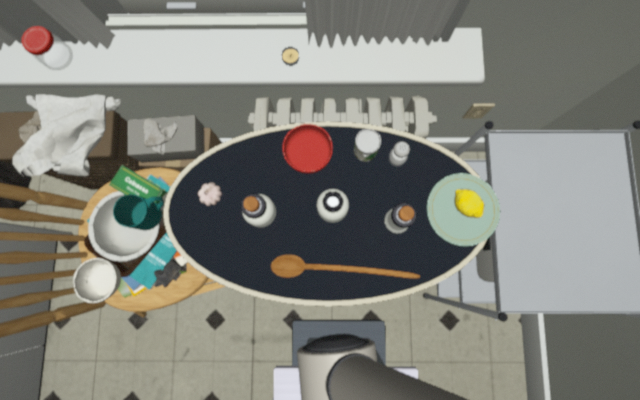

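The side view shows the open bottle at about (320,222), the brush in the drip cup at about (333,270) and the closed bottle at (293,175). In the top view they are at (333,205), (401,217) and (258,208). I'll enlarge crops of these for accurate pixels.

```bash
python3 - <<'E'
import cv2,numpy as np
s=cv2.imread("pics/side0.png");t=cv2.imread("pics/top0.png")
def c(im,x,y):
    o=cv2.resize(im[y:y+60,x:x+80],None,fx=5,fy=5,interpolation=cv2.INTER_CUBIC)
    for i in range(0,80,10):
        cv2.putText(o,str(x+i),(i*5,8),0,.3,(0,255,255)); cv2.line(o,(i*5,8),(i*5,14),(0,255,255))
    for i in range(0,60,10):
        cv2.putText(o,str(y+i),(0,i*5+4),0,.3,(0,255,255)); cv2.line(o,(20,i*5),(26,i*5),(0,255,255))
    return o
cv2.imwrite("pics/crop.png",np.vstack([np.hstack([c(s,280,190),c(s,295,238)]),np.hstack([c(t,293,175),c(t,360,190)])]))
E
```

```text
(no output)
```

View pics/crop.png

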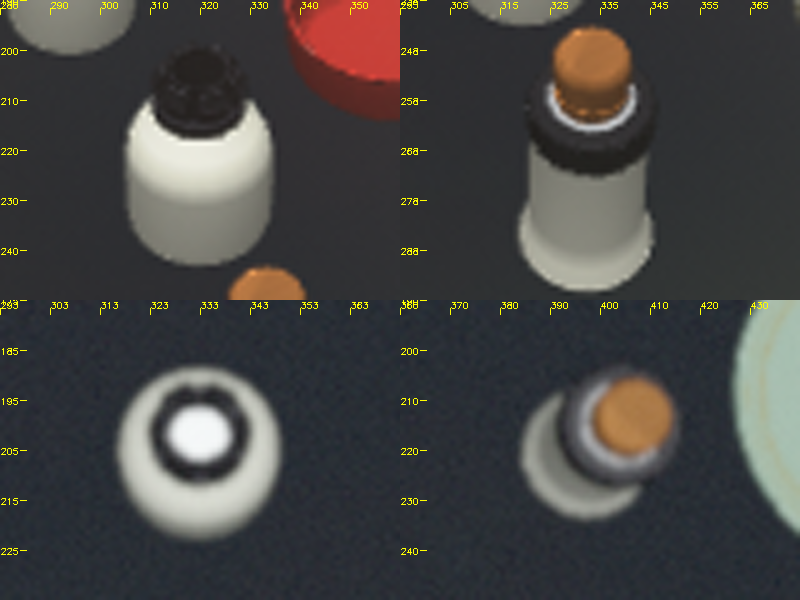

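The crop gives these centres: open mouth at side (320.5,203.5) and top (333,201.6); knob top at side (333.4,248.8) and top (407,213). Next I triangulate.

```bash
cat > h.py <<'E'
from rig import bot
import numpy as np
from scipy.spatial.transform import Rotation as R
def ray(n,uv,Tw=None):
    c=bot.calibration(n); T=Tw@c["T_tool_cam"] if n=="wrist" else c["world_from_camera"]
    d=T[:3,:3]@np.linalg.inv(c["mtx"])@[uv[0],uv[1],1]; return T[:3,3],d/np.linalg.norm(d)
def tri(rays):
    A=sum(np.eye(3)-np.outer(d,d) for o,d in rays); b=sum((np.eye(3)-np.outer(d,d))@o for o,d in rays)
    p=np.linalg.solve(A,b); return p,[round(float(np.linalg.norm(np.cross(p-o,d))),4) for o,d in rays]
def atz(r,z): o,d=r; return o+d*(z-o[2])/d[2]
def tool():
    s=bot.observe(); T=np.eye(4); q=s["tcp_rot"]; T[:3,:3]=R.from_quat(q,scalar_first=True).as_matrix(); T[:3,3]=s["position"]; return T
def pix(n,p,T=None):
    c=bot.calibration(n); W=T@c["T_tool_cam"] if n=="wrist" else c["world_from_camera"]
    v=c["mtx"]@(np.linalg.inv(W)@np.r_[p,1])[:3]; return v[:2]/v[2]
E
python3 - <<'E'
from h import *
np.set_printoptions(precision=4,suppress=True)
for n,a,b,z in(("mouth",(320.5,203.5),(333,201.6),.104),("knob",(333.4,248.8),(407,213),.1145),("closed",(292,158),(250.5,204),.137)):
    ra,rb=ray("side",a),ray("top",b); print(n,tri([ra,rb]),atz(ra,z),atz(rb,z))
for n,b in(("cupfoot",(397,222.5)),("tin",(367,143)),("salt",(401,148)),("plate",(463,209))): print(n,atz(ray("top",b),.0 if n=="cupfoot" else .07))
print(tool())
E
```

```text
mouth (array([0.51  , 0.0266, 0.1019]), [0.0025, 0.0025]) [0.5118 0.0244 0.104 ] [0.5072 0.0272 0.104 ]
knob (array([ 0.4805, -0.1244,  0.122 ]), [0.0002, 0.0002]) [ 0.4833 -0.1187  0.1145] [ 0.4814 -0.1258  0.1145]
closed (array([0.5001, 0.1986, 0.1184]), [0.0004, 0.0004]) [0.4935 0.174  0.137 ] [0.4966 0.1949 0.137 ]
cupfoot [ 0.4749 -0.1244  0.    ]
tin [ 0.6469 -0.05    0.07  ]
salt [ 0.635  -0.1261  0.07  ]
plate [ 0.4965 -0.2569  0.07  ]
[[ 0.9685  0.2492 -0.0001  0.1308]
 [ 0.2492 -0.9685  0.0013 -0.5081]
 [ 0.0002 -0.0013 -1.      0.2431]
 [ 0.      0.      0.      1.    ]]
```

Careful with the scale: shifts go in shares of 50 mm and turns go in shares of 2 pi rad. That gives: 0.0394 m is 0.788, -0.0259 m is -0.518.

shift_gripper --steps '[{"dx":0.788,"dy":-0.518,"finger_gap":1},{"dx":0.788,"dy":-0.518,"finger_gap":1},{"dx":0.788,"dy":-0.518,"finger_gap":1},{"dx":0.788,"dy":-0.518,"finger_gap":1},{"dx":0.788,"dy":-0.518,"finger_gap":1},{"dx":0.788,"dy":-0.518,"finger_gap":1},{"dx":0.788,"dy":-0.518,"finger_gap":1},{"dx":0.788,"dy":-0.518,"finger_gap":1},{"dx":0.788,"dy":-0.518,"finger_gap":1},{"dx":0.788,"dy":-0.518,"finger_gap":1},{"dx":0.788,"dy":-0.518,"finger_gap":1},{"finger_gap":1},{"finger_gap":1}]'

```text
t: 1.4
position: [0.4797, -0.1236, 0.2431]
tcp_rot: [-0.0, 0.992, 0.127, -0.001]
wrist_force: [-0.2, -0.6, -0.2]
grip_width: 0.994
finger_force: 0.0
```

```bash
python3 - <<'E'
from h import *
import cv2
T=tool();np.save("T1.npy",T);im=bot.capture("wrist");print(T.round(4));cv2.imwrite("pics/w1.png",im)
print(pix("wrist",[.4805,-.1244,.1265],T))
E
```

```text
[[ 9.678e-01  2.519e-01 -1.400e-03  4.797e-01]
 [ 2.519e-01 -9.678e-01  1.000e-04 -1.236e-01]
 [-1.300e-03 -4.000e-04 -1.000e+00  2.431e-01]
 [ 0.000e+00  0.000e+00  0.000e+00  1.000e+00]]
[323.19183434 198.13724104]
```

View pics/w1.png

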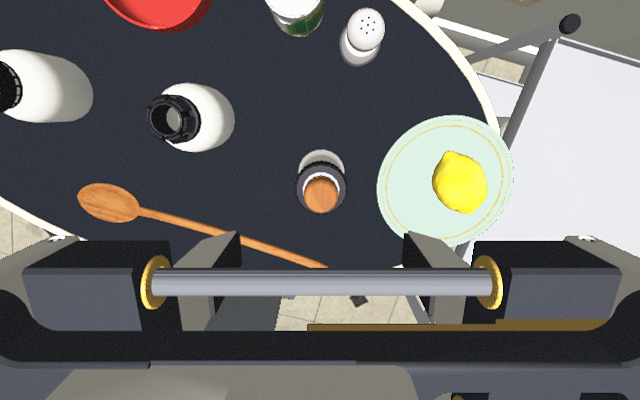

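The wrist view shows the knob at about (320,194) and the mouth at about (174,118). I'll enlarge both.

```bash
python3 - <<'E'
import cv2,numpy as np
s=cv2.imread("pics/w1.png")
def c(im,x,y):
    o=cv2.resize(im[y:y+75,x:x+80],None,fx=5,fy=5,interpolation=cv2.INTER_CUBIC)
    for i in range(0,80,10):
        cv2.putText(o,str(x+i),(i*5,8),0,.3,(0,255,255)); cv2.line(o,(i*5,8),(i*5,14),(0,255,255))
    for i in range(0,75,10):
        cv2.putText(o,str(y+i),(0,i*5+4),0,.3,(0,255,255)); cv2.line(o,(20,i*5),(26,i*5),(0,255,255))
    return o
cv2.imwrite("pics/crop2.png",np.hstack([c(s,135,80),c(s,280,145)]))
E
```

```text
(no output)
```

View pics/crop2.png

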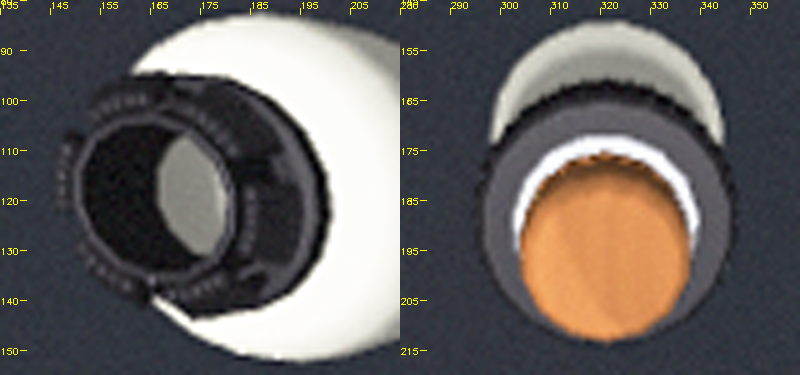

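```bash
python3 - <<'E'
from h import *
np.set_printoptions(precision=4,suppress=True)
T=np.load("T1.npy")
for n,a,b,w,z in(("mouth",(320.5,203.5),(333,201.6),(166.2,119.4),.104),("knob",(333.4,248.8),(407,213),(321,196.2),.125)):
    r=[ray("side",a),ray("top",b),ray("wrist",w,T)]
    print(n,tri(r),tri(r[::2]),tri(r[1:]),[atz(x,z) for x in r])
    p=atz(r[2],z); print("tool off",T[:3,:3].T@(p-T[:3,3]))
E
```

```text
mouth (array([0.5099, 0.0272, 0.1026]), [0.0028, 0.0024, 0.0015]) (array([0.511 , 0.0268, 0.1036]), [0.0019, 0.0019]) (array([0.5085, 0.0279, 0.1028]), [0.0014, 0.0014]) [array([0.5118, 0.0244, 0.104 ]), array([0.5072, 0.0272, 0.104 ]), array([0.5098, 0.0282, 0.104 ])]
tool off [ 0.0676 -0.1392  0.1391]
knob (array([ 0.4806, -0.1236,  0.1215]), [0.0005, 0.0009, 0.0012]) (array([ 0.4807, -0.1229,  0.1206]), [0.0006, 0.0006]) (array([ 0.4805, -0.1232,  0.1229]), [0.0009, 0.0009]) [array([ 0.4797, -0.1266,  0.125 ]), array([ 0.4799, -0.1237,  0.125 ]), array([ 0.4813, -0.1222,  0.125 ])]
tool off [ 0.0021 -0.0009  0.1181]
```

shift_gripper --steps '[{"dx":0.03,"dy":-0.02,"dz":0.4,"finger_gap":1},{"dz":0.6,"finger_gap":1},{"dz":0.6,"finger_gap":1},{"dz":0.5,"finger_gap":1},{"dz":0.3,"finger_gap":1},{"dz":0.1,"finger_gap":1},{"finger_gap":1},{"finger_gap":1}]' --grip_force 25

```text
t: 2.25
position: [0.481, -0.1241, 0.1196]
tcp_rot: [0.0, 0.992, 0.125, 0.001]
wrist_force: [-0.3, -0.8, 0.3]
grip_width: 0.998
finger_force: 0.0
```

shift_gripper --steps '[{"dz":0.02,"finger_gap":1},{"dz":0.02,"finger_gap":1},{"dz":0.02,"finger_gap":1},{"finger_gap":1}]' --grip_force 25

```text
t: 2.65
position: [0.4808, -0.1231, 0.1158]
tcp_rot: [0.0, 0.992, 0.126, 0.0]
wrist_force: [-1.2, 0.1, -0.4]
grip_width: 0.995
finger_force: 0.0
```

shift_gripper --steps '[{"finger_gap":0},{"finger_gap":0},{"finger_gap":0},{"finger_gap":0},{"finger_gap":0},{"finger_gap":0},{"finger_gap":0},{"finger_gap":0}]' --grip_force 30

```text
t: 3.45
position: [0.4808, -0.1232, 0.1157]
tcp_rot: [0.0, 0.992, 0.126, 0.0]
wrist_force: [-0.1, 1.2, 1.5]
grip_width: 0.351
finger_force: 0.6
```

shift_gripper --steps '[{"finger_gap":0},{"finger_gap":0},{"finger_gap":0}]' --grip_force 30

```text
t: 3.75
position: [0.4808, -0.1232, 0.1157]
tcp_rot: [0.0, 0.992, 0.126, -0.0]
wrist_force: [-0.5, 0.1, 0.3]
grip_width: 0.345
finger_force: 30.0
```

shift_gripper --steps '[{"dz":-0.2,"finger_gap":0},{"dz":-0.4,"finger_gap":0},{"dz":-0.4,"finger_gap":0},{"dz":-0.6,"finger_gap":0},{"dz":-0.8,"finger_gap":0},{"dz":-0.6,"finger_gap":0},{"finger_gap":0},{"finger_gap":0}]' --grip_force 30

```text
t: 4.55
position: [0.4808, -0.1232, 0.2665]
tcp_rot: [0.0, 0.992, 0.126, 0.001]
wrist_force: [-0.7, 0.5, -1.0]
grip_width: 0.34
finger_force: 30.0
```

```bash
python3 - <<'E'
from h import *
import cv2
T=tool();np.save("T2.npy",T);print(T.round(4));a=bot.capture("wrist");b=bot.capture("side");cv2.imwrite("pics/w2.png",a);cv2.imwrite("pics/s2.png",b)
c=lambda im,x,y:cv2.resize(im[y:y+150,x:x+200],None,fx=2,fy=2)
cv2.imwrite("pics/c2.png",cv2.resize(np.hstack([c(a,220,130),c(b,230,110)]),None,fx=1,fy=1))
E
```

```text
[[ 9.685e-01  2.492e-01  1.500e-03  4.808e-01]
 [ 2.492e-01 -9.685e-01 -7.000e-04 -1.232e-01]
 [ 1.200e-03  1.100e-03 -1.000e+00  2.665e-01]
 [ 0.000e+00  0.000e+00  0.000e+00  1.000e+00]]
```

View pics/c2.png

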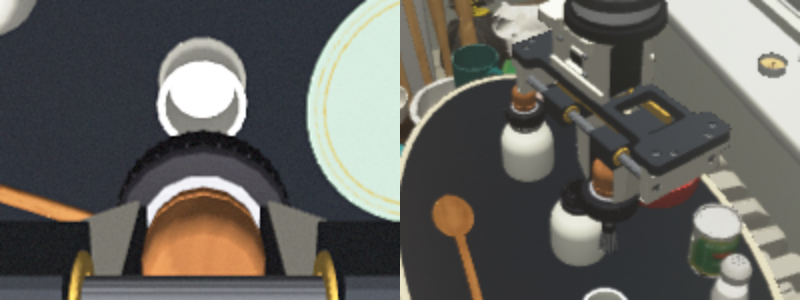

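The brush is held upright and clear of the cup. I'll move sideways only (tool y), which keeps the mouth visible ahead of the cap, and look again.

To row units: -0.035 m is -0.7, -0.03 m is -0.6.

shift_gripper --steps '[{"dy":-0.4,"finger_gap":0},{"dy":-0.7,"finger_gap":0},{"dy":-0.7,"finger_gap":0},{"dy":-0.6,"finger_gap":0},{"dy":-0.368,"finger_gap":0},{"finger_gap":0},{"finger_gap":0},{"finger_gap":0}]'

```text
t: 5.45
position: [0.4464, 0.0101, 0.2652]
tcp_rot: [0.0, 0.992, 0.125, -0.001]
wrist_force: [0.2, -0.5, -0.7]
grip_width: 0.343
finger_force: 30.0
```

```bash
python3 - <<'E'
from h import *
import cv2
T=tool();np.save("T3.npy",T);print(T.round(4));a=bot.capture("wrist");cv2.imwrite("pics/w3.png",a)
print(pix("wrist",[.5099,.0272,.104],T))
for xc in (-.003,0,.003): print(xc,[pix("wrist",[xc+.026,0,z],np.eye(4)).round(1) for z in (.0192,.0377)])
x,y=240,60;o=cv2.resize(a[y:y+150,x:x+160],None,fx=4,fy=4,interpolation=cv2.INTER_CUBIC)
for i in range(0,160,10):
    cv2.putText(o,str(x+i),(i*4,8),0,.3,(0,255,255)); cv2.line(o,(i*4,8),(i*4,14),(0,255,255))
for i in range(0,150,10):
    cv2.putText(o,str(y+i),(0,i*4+4),0,.3,(0,255,255)); cv2.line(o,(20,i*4),(26,i*4),(0,255,255))
cv2.imwrite("pics/c3.png",o)
E
```

```text
[[ 9.686e-01  2.485e-01 -1.000e-03  4.464e-01]
 [ 2.485e-01 -9.686e-01 -3.000e-04  1.010e-02]
 [-1.000e-03  0.000e+00 -1.000e+00  2.652e-01]
 [ 0.000e+00  0.000e+00  0.000e+00  1.000e+00]]
[321.09425212 120.63389264]
-0.003 [array([322.6, 207.4]), array([322.4, 198.3])]
0 [array([322.6, 202.2]), array([322.4, 193.6])]
0.003 [array([322.6, 197. ]), array([322.4, 188.8])]
```

View pics/c3.png

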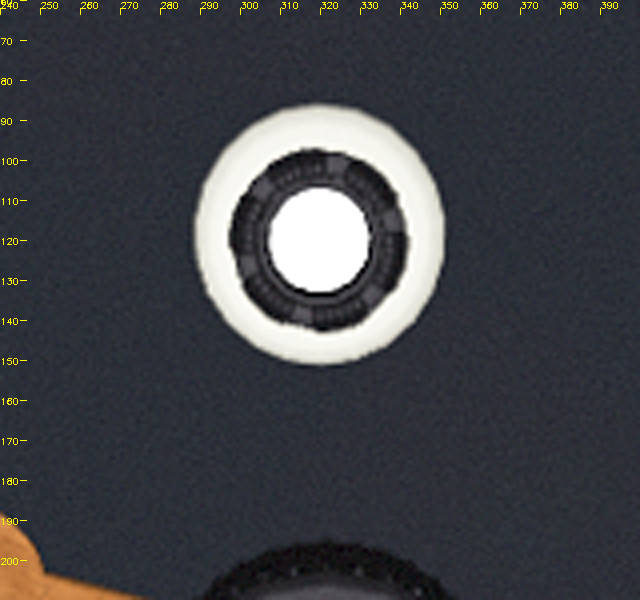

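The mouth centre is at (319.8,120) and the cap's leading edge at (322.4,195.3), so the cap axis sits about 1 mm behind the TCP in tool x.

```bash
python3 - <<'E'
from h import *
T=np.load("T3.npy"); r=ray("wrist",(319.8,120),T); p=atz(r,.104); print(p, T[:3,:3].T@(p-T[:3,3]))
r1=ray("wrist",(166.2,119.4),np.load("T1.npy")); print(tri([r,r1]))
E
```

```text
[0.51016363 0.02855654 0.104     ] [ 0.06652001 -0.00204343  0.16110197]
(array([0.50993894, 0.02850127, 0.10342615]), [0.0002, 0.0002])
```

To row units: 0.03 m is 0.6, -0.0018 m is -0.036.

shift_gripper --steps '[{"dx":0.4,"dy":-0.036,"finger_gap":0},{"dx":0.6,"finger_gap":0},{"dx":0.34,"finger_gap":0},{"finger_gap":0},{"finger_gap":0},{"finger_gap":0}]'

```text
t: 6.1
position: [0.51, 0.0287, 0.2655]
tcp_rot: [0.0, 0.992, 0.125, -0.0]
wrist_force: [-0.1, 0.4, -1.6]
grip_width: 0.343
finger_force: 30.0
```

```bash
python3 - <<'E'
from h import *
print(tool()[:3,3])
E
```

```text
[0.50995449 0.02871491 0.26553727]
```

shift_gripper --steps '[{"dz":0.4,"finger_gap":0},{"dz":0.4,"finger_gap":0},{"dz":0.4,"finger_gap":0},{"dz":0.3,"finger_gap":0},{"dz":0.2,"finger_gap":0},{"dz":0.2,"finger_gap":0},{"dz":0.2,"finger_gap":0},{"dz":0.2,"finger_gap":0},{"finger_gap":0}]'

```text
t: 7.0
position: [0.51, 0.0293, 0.1494]
tcp_rot: [-0.0, 0.992, 0.126, -0.001]
wrist_force: [-0.1, -0.0, -1.4]
grip_width: 0.341
finger_force: 30.0
```

```bash
python3 - <<'E'
from h import *
import cv2
print(bot.observe()["wrist_force"],tool()[:3,3])
a=bot.capture("side");b=bot.capture("top")
cv2.imwrite("pics/c4.png",np.hstack([cv2.resize(a[150:270,250:390],None,fx=3,fy=3),cv2.resize(b[150:270,260:380],None,fx=3,fy=3)]))
E
```

```text
[-0.09528148 -0.04066398 -1.4402812 ] [0.50999834 0.02927463 0.1494253 ]
```

View pics/c4.png

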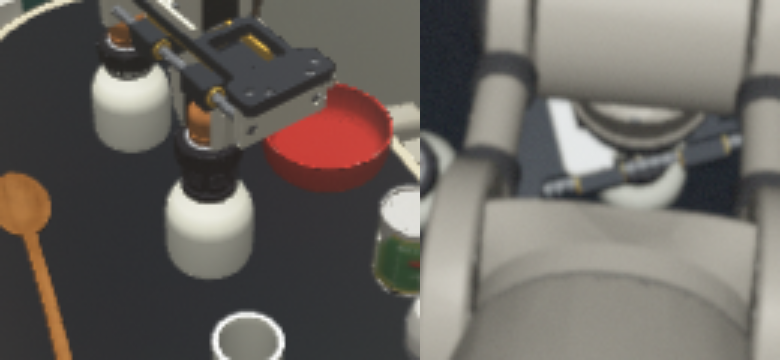

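The brush is inside the mouth with no side force, and the cap stands about 20 mm above its seat. Now I press slowly.

To row units: 0.004 m is 0.08, 0.003 m is 0.06.

shift_gripper --steps '[{"dz":0.08,"finger_gap":0},{"dz":0.08,"finger_gap":0},{"dz":0.06,"finger_gap":0},{"dz":0.04,"finger_gap":0},{"finger_gap":0}]' --grip_force 45

```text
t: 7.6
position: [0.5106, 0.0292, 0.1374]
tcp_rot: [0.0, 0.992, 0.126, -0.0]
wrist_force: [-0.3, 0.0, -0.3]
grip_width: 0.337
finger_force: 45.0
```

shift_gripper --steps '[{"dz":0.02,"finger_gap":0},{"dz":0.02,"finger_gap":0},{"dz":0.02,"finger_gap":0},{"finger_gap":0}]'

```text
t: 8.0
position: [0.5107, 0.0291, 0.1348]
tcp_rot: [0.0, 0.992, 0.126, 0.0]
wrist_force: [-0.3, -1.8, 1.6]
grip_width: 0.34
finger_force: 45.0
```

shift_gripper --steps '[{"dz":0.02,"finger_gap":0},{"dz":0.02,"finger_gap":0},{"dz":0.02,"finger_gap":0},{"finger_gap":0}]'

```text
t: 8.4
position: [0.5111, 0.029, 0.1326]
tcp_rot: [0.0, 0.992, 0.126, 0.001]
wrist_force: [-1.1, -1.6, 7.0]
grip_width: 0.339
finger_force: 45.0
```

To row units: 0.001 m is 0.02.

shift_gripper --steps '[{"dz":0.02,"finger_gap":0},{"dz":0.02,"finger_gap":0},{"finger_gap":0}]'

```text
t: 8.7
position: [0.5107, 0.0294, 0.1296]
tcp_rot: [-0.0, 0.992, 0.125, 0.0]
wrist_force: [-0.5, 0.2, -4.3]
grip_width: 0.336
finger_force: 45.0
```

shift_gripper --steps '[{"dz":0.02,"finger_gap":0},{"dz":0.02,"finger_gap":0},{"finger_gap":0}]'

```text
t: 9.0
position: [0.5105, 0.0294, 0.1272]
tcp_rot: [-0.0, 0.992, 0.126, -0.0]
wrist_force: [-0.4, 1.0, -3.9]
grip_width: 0.337
finger_force: 45.0
```

shift_gripper --steps '[{"dz":0.02,"finger_gap":0},{"dz":0.02,"finger_gap":0},{"finger_gap":0}]'

```text
t: 9.3
position: [0.511, 0.0293, 0.1264]
tcp_rot: [0.0, 0.992, 0.126, 0.0]
wrist_force: [-3.5, -0.0, 5.4]
grip_width: 0.339
finger_force: 45.0
```

It clicked: the force went negative, then rose at the stop at TCP z = 0.1264. Now I firm up the push.

To row units: 0.001 m is 0.02.

shift_gripper --steps '[{"dz":0.02,"finger_gap":0},{"finger_gap":0},{"finger_gap":0}]'

```text
t: 9.6
position: [0.5112, 0.0293, 0.1264]
tcp_rot: [0.0, 0.992, 0.126, 0.001]
wrist_force: [-3.7, 0.6, 11.7]
grip_width: 0.341
finger_force: 45.0
```

shift_gripper --steps '[{"dz":0.02,"finger_gap":0},{"finger_gap":0},{"finger_gap":0}]'

```text
t: 9.9
position: [0.5114, 0.0293, 0.1264]
tcp_rot: [0.0, 0.992, 0.126, 0.002]
wrist_force: [-6.5, 0.9, 20.3]
grip_width: 0.341
finger_force: 45.0
```

To row units: -0.0008 m is -0.016, 0.0003 m is 0.006.

shift_gripper --steps '[{"dx":-0.016,"dz":0.006,"finger_gap":0},{"finger_gap":0},{"finger_gap":0},{"finger_gap":0},{"finger_gap":0},{"finger_gap":0}]'

```text
t: 10.5
position: [0.5111, 0.0293, 0.1263]
tcp_rot: [0.0, 0.992, 0.126, 0.002]
wrist_force: [-4.7, 2.2, 19.5]
grip_width: 0.342
finger_force: 45.0
```

```bash
python3 - <<'E'
from h import *
import cv2
a=bot.capture("side")
cv2.imwrite("pics/c5.png",cv2.resize(a[130:310,220:430],None,fx=3.3,fy=3.3,interpolation=cv2.INTER_CUBIC)); print(bot.observe()["wrist_force"])
E
```

```text
[-5.85666594  1.26727828 19.50738277]
```

View pics/c5.png

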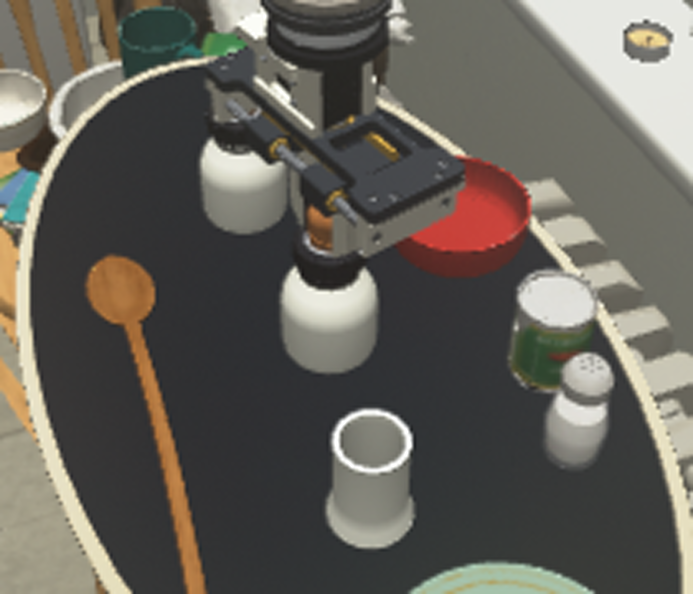

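The picture shows the cap down on the shoulder of the upright bottle at crop (330,270). The drip cup, closed bottle and the other things stand where they were. The push is steady at about 20 N, so I hand it in.

```bash
python3 -c "
from rig import bot
print(bot.finish_job())"
```

```text
the job is handed in; nothing more can be done
None
```

The job is handed in at about 10.6 s: the brush is in the open bottle, its cap clicked past the collar and sits at the hard stop, and the hand is still on it pressing down at about 20 N. The bottle is upright, and the last picture shows the other things still in place.

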